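Aim the label scanner and hold it out at its second stop

TASK

Take hold of the black grip of the swivelling label scanner and, with its telescope still shut, swing it until the yellow scanner head points at the yellow label on the parcel; keep it steady there for about a second. Then, with the red button on the side of the grip squeezed in, pull the telescope out past the first stop to its second stop, and finish while holding it fully out there, still pointing at the label: nothing catches it at the second stop, so do not let go. Leave the parcel and the other things on the desk where they are.

Things in the scene. Friction and masses are not known exactly. Their poses are not given: they have to be found in the camera images.
- pivot (a point): Point on the scanner stand's vertical swivel axis, 100 mm above the desk, level with the telescope's centre line. The stand is fixed: dark round foot 110 mm across, 16 mm high, steel post 26 mm thick. On it turns a level grey outer tube 34 mm wide, 30 mm high, from 75 mm behind to 85 mm ahead of the axis, its top 115 mm above the desk.
- handle: Black upright grip on the front end of the telescope. Origin on the telescope's centre line, 100 mm above the desk, under the grip's middle; 115 mm from the swivel axis shut, 225 mm fully out. x points level along the telescope, outwards (the way it looks and pulls out), y to its left, z up. The block is 34 mm along x, 30 mm along y and rises to 85 mm above the origin.
- grip (a point): Point in the middle of the black grip, 55 mm above the handle's origin, level with the centre of the red squeeze button on the grip's +y side. The button is 22 mm along x, 28 mm high, 7 mm proud: grip and button 37 mm over all, 31 mm squeezed. Fingers coming from above and closing along the handle's y press it.
- window (a point): Middle of the red window on the front of the yellow scanner head, 53 mm ahead of the handle's origin and 100 mm above the desk. The head sits low in front of the grip, 42 mm wide, 36 mm high, its top 118 mm above the desk. It looks along the handle's x.
- swivel (a joint): Turn of the scanner about its vertical post, rad, positive anticlockwise from above; light friction, stays where it is left. It starts turned clockwise, away from both boxes. Range -1.4 to 0.8.
- tele (a joint): How far the telescope is out, m: 0 shut, 0.050 first stop, 0.110 second stop (end of travel). Locked when shut. It slides only while the button is squeezed in; with the button let go it catches at the first stop. There is no catch at the second stop. A spring draws it back, 2 N when shut to 7 N fully out.
- button (a joint): How far the red button is squeezed in, m: 0 out, 0.006 fully in; the catch is free from 0.004. Needs 3 N to start and 8 N for fully in.
- label (a point): The middle of the yellow label (70 mm wide, with black bars) on the upright face of the labelled cardboard parcel that looks towards the scanner, 100 mm above the desk, as high as the telescope. The label reaches over the top edge on to the parcel's top. A second box without a label stands beside it; which stands left or right varies.
- parcel: The labelled cardboard parcel, 120 mm wide, 100 mm deep, 150 mm high, 1.5 kg, loose; origin at the centre of its underside, the label on its -x face. To be left where it is.
- carton: Plain cardboard box of the same size without a label, loose; origin at the centre of its underside. To be left where it is.
- pencup: Black pen cup, 68 mm across, 95 mm high, pens up to 155 mm high; origin at the centre of its underside. To be left alone.
- taperoll: Amber roll of packing tape lying flat, 90 mm across, 45 mm high; origin at the centre of its underside. To be left alone.
There are look-alikes about, which are no part of the job. There is more than one size of the part that bears pivot; the job needs the largest.

How it is judged:
By the outcome, as a careful person would: the job done as asked, in the order asked, and still so for the second after the job is handed in, while the arm keeps its last pose, push and grip.
It also fails if it takes over 42 s, if anything falls off the work surface, if the arm or the gripper's body presses on something with over 40 N, if the wrist force passes 120 N, or if a joint passes its speed limit or range.

ROBOT

A 7-joint arm with a two-finger parallel gripper is mounted at the origin on the work surface. World frame = base frame: x ahead of the robot, y to its left, z up, the work surface at z = 0. Lengths are in mm, angles in rad, forces in N, time in s.
With the tool pointing down it reaches from about 400 to 850 mm from the base axis. Payload 4.4 kg.
Tool frame: the origin (TCP) lies at the very end of the fingers, on their centre line; the grasp point (between the pads) lies 19 mm behind it; z points along the fingers, y is the line along which they close (so a half turn about z gives the same grasp; the last joint's range is limited). The gripper opens to 94 mm and grips with 3 to 60 N. Pads are 16 mm wide; open, the fingers measure 119 mm over their backs; the gripper's body (75 mm by 177 mm) begins 78 mm behind the grasp point.
Start: joints at [1.277, 0.628, 0.038, 1.517, -0.027, 0.996, -0.02], TCP at [146.822, -633.215, 183.978] pointing down, gripper open.
Joint ranges: [-3.06, 3.06], [-0.37, 2.12], [-1.25, 1.32], [0.18, 2.47], [-1.1, 4.24], [0.23, 1.98], [-2.94, 2.94]. Speed limits (rad/s): [2.57, 2.57, 3.14, 3.14, 3.14, 3.14, 3.14].

INTERFACE

Orientations are given as a unit quaternion [x, y, z, w].
In Python, from bench import manip gives the robot as it stands.
- The arm moves only by the shell command python3 -m crank 'ROWS' [OPENING] [FORCE]. ROWS is one flat JSON list of numbers that holds 1 to 8 rows one after another, with no inner brackets; each row has 6 numbers: dx, dy, dz in parts of the range, where 1.0 means 25 cm, then a rotation vector rx, ry, rz in fractions of the full range, 1 being 360 degrees; each row shifts and turns the commanded pose from where the row before left it, along the tool's axes as they then stand; what a row does not reach is not made up. A row lasts 1/12 s, in which the tool goes at most 41.7 mm and 0.125 rad, less where a joint would pass 70% of its speed; a pose out of reach is approached as far as the arm can. OPENING is the finger opening in mm, set as the command begins (- or left out keeps the last). The fingers move at their own pace and stop on an object; FORCE is the grip in N (left out, the last holds). Time passes only in rows, so rows that do not move let the fingers close. It prints the time, the measured TCP pose, the force, the opening and the grip force at its end. A shift or turn number past 1, either way, is cut back to 1. Input that does not fit is refused with a message, and nothing moves.
- manip.sense(): the state, without advancing time (a new reading comes with each control period).
- manip.read_camera(name): name is "scene" or "side" or "wrist"; returns a dict with "color" (384x512x3 uint8, red, green, blue), "fx", "fy", "cx", "cy" (pixels), "position" and "orientation" of the camera in the world. Camera axes: x right, y down, z forward; pixel columns grow to the right and rows downward; lengths in mm; the calibration is good to about 2 mm. The wrist camera is an equidistant fisheye: a pixel r from the principal point sees the ray r / f radians off the axis. A picture is of the moment at which its call begins. There is no depth.
- manip.close_job(): hands the job in; it is judged then, once.
The state is a dict: "t": time; "joint_positions": joint angles; "qvel": joint speeds; "tau": joint torques, N m; "tcp_pos": TCP position; "tool_rot": TCP orientation; "ft_force": force on the tool from outside, world axes, zero at the start; "torque": the same for the moment, N m; "finger_gap": finger opening in mm; "grasp_force": force on a finger pad.
Only numpy, scipy, OpenCV 4.12 (cv2) and the standard library are available. Lean on these libraries where they do the work, as an engineer would, in place of code of your own. Each camera call takes 0.05 s, during which the arm holds its last target. There are 200 camera calls.

## Working session

There is one attempt and no reset: what is moved stays moved. The work goes in short steps, Python scripts to look and compute and a shell command to move; the robot and the scene stay as the last step left them, time stands still between calls to the robot, and variables do not carry over. Pictures are saved under pics/ and viewed, at most 10 in all, crops included, and the job is handed in when it is done.

```bash
mkdir -p pics
cat > h.py <<'E'
import numpy as np, cv2, json
from bench import manip
from scipy.spatial.transform import Rotation as R
def shot(n,f):
    c=manip.read_camera(n); cv2.imwrite(f'pics/{f}.png',c['color'][:,:,::-1])
    json.dump({k:np.asarray(v).tolist() for k,v in c.items() if k!='color'},open(f'pics/{f}.json','w'))
def ray(f,u,v):
    c=json.load(open(f'pics/{f}.json')); x=(u-c['cx'])/c['fx'];y=(v-c['cy'])/c['fy']
    if f.startswith('wrist'):
        r=np.hypot(x,y); d=np.array([np.sin(r)*x/r,np.sin(r)*y/r,np.cos(r)])
    else: d=np.array([x,y,1])
    return np.array(c['position']),R.from_quat(c['orientation']).apply(d/np.linalg.norm(d))
def atz(f,u,v,z):
    p,d=ray(f,u,v); return p+d*(z-p[2])/d[2]
def tri(*obs):
    A=np.zeros((3,3));b=np.zeros(3);rs=[ray(*o) for o in obs]
    for p,d in rs:
        M=np.eye(3)-np.outer(d,d);A+=M;b+=M@p
    X=np.linalg.solve(A,b)
    return X,[round(float(np.linalg.norm(np.cross(X-p,d))),1) for p,d in rs]
E
python3 - <<'E'
from h import *
for n in('scene','side','wrist'): shot(n,n+'0')
ims=[cv2.imread(f'pics/{n}0.png') for n in('scene','side')]
s=manip.sense();print(s['tcp_pos'],s['tool_rot'],s['finger_gap'])
for n in('scene','side','wrist'):print(open(f'pics/{n}0.json').read())
E
```

```text
[ 146.68566339 -632.72734462  183.28041357] [ 9.93523482e-01  1.13624941e-01 -9.22335845e-05 -6.74259891e-04] 94.03796615303148
{"fx": 425.5240994416383, "fy": 425.5240994416383, "cx": 255.0461305099823, "cy": 188.44845052250085, "position": [1039.423347172687, 415.7793810109906, 1024.8467070566132], "orientation": [0.37829265187012956, 0.8751224908930182, -0.27654364810366977, -0.12074314128669231]}
{"fx": 493.14250248506494, "fy": 493.14250248506494, "cx": 251.7260728589057, "cy": 196.79144725409452, "position": [387.69556845956515, 914.9705729530539, 1014.9187006691069], "orientation": [-0.07994661902129972, 0.9136415655168564, -0.39659810232869824, 0.03971867440192938]}
{"fx": 297.3186396354542, "fy": 297.3186396354542, "cx": 255.99983070943517, "cy": 189.2900986491566, "position": [212.98503394298984, -617.4951640305565, 383.4454129768492], "orientation": [0.7775262495928356, -0.6178456968511228, -0.07302379789817842, 0.09158139012472055]}
```

View pics/scene0.png

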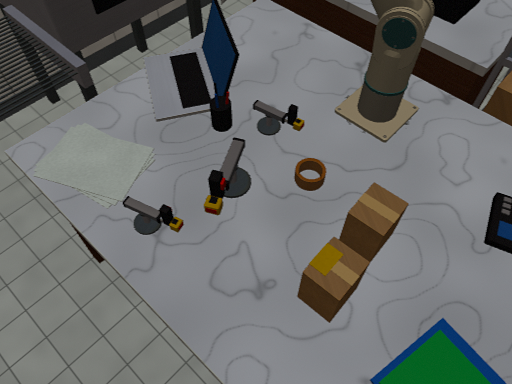

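View pics/side0.png

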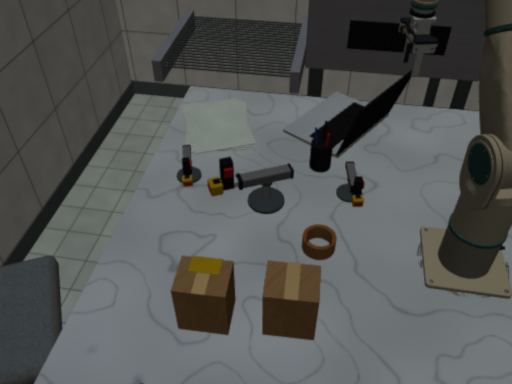

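The scene picture shows three scanners: A with its foot at (268,125), B at (232,182) and C at (147,222). In the side picture they are at (350,192), (266,198) and (188,174). B is clearly the largest, so it fits the description. The labelled parcel is at scene (333,278) and side (205,293), and the plain carton is next to it. I'll confirm B in one enlarged crop.

Run:
```python
from h import *
a=cv2.imread('pics/scene0.png');b=cv2.imread('pics/side0.png')
f=lambda i,x,y,w,h,s:cv2.resize(i[y:y+h,x:x+w],(w*s,h*s),interpolation=cv2.INTER_CUBIC)
L=np.vstack([f(a,190,125,80,100,4)[:, :320],np.zeros((0,320,3),np.uint8)])
Rr=f(b,200,145,100,75,4)
l2=f(a,295,230,80,50,4);r2=f(b,165,245,100,50,4)
top=np.hstack([L,np.vstack([Rr,np.zeros((100,400,3),np.uint8)])]);bot=np.hstack([l2,r2])
cv2.imwrite('pics/crop1.png',np.vstack([top,bot]))
```

```text
(no output)
```

View pics/crop1.png

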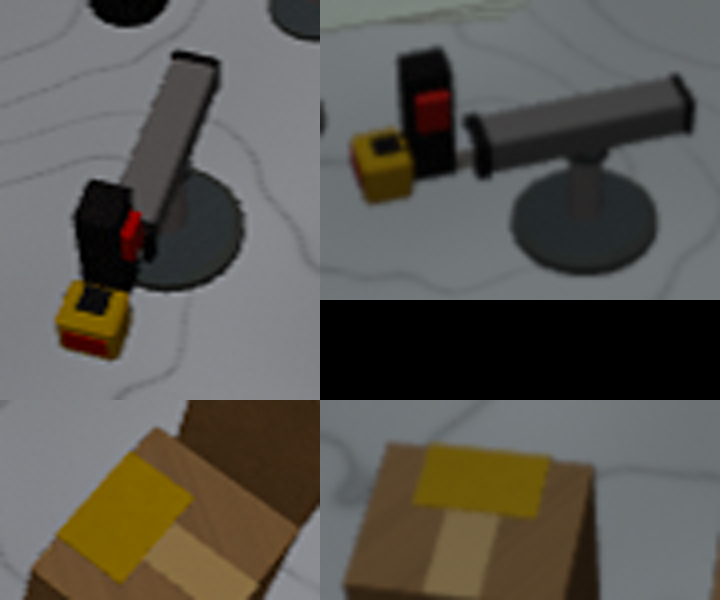

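Run:
```python
from h import *
np.set_printoptions(precision=1,suppress=True)
P=lambda o,x,y:(o[0]+x/4,o[1]+y/4)
S=(190,125);D=(200,145);LS=(295,230);LD=(165,245)
def t(n,s,d,so=S,do=D):
    r=tri(('scene0',*P(so,*s)),('side0',*P(do,*d)));print(n,*r);return r[0]
g=t('griptop',(106,196),(103,60))
t('button',(131,235),(113,110))
rr=t('tube rear top',(196,58),(361,90))
t('label e1',(132,53),(232,57),LS,LD);t('label e2',(58,135),(108,46),LS,LD)
l=t('label mid',(95,94),(170,51.5),LS,LD)
t('head top patch',(95,301),(65,145-0))
foot=atz('side0',*P(D,264,215),16);print('foot',foot)
print('window scene z=100',atz('scene0',*P(S,87,344),100))
u=(g-rr)[:2];print('len griptop-rear (190)',np.linalg.norm(u));u/=np.linalg.norm(u)
piv=rr[:2]+75*u;print('pivot',piv,g[:2]-115*u,'yaw',np.arctan2(u[1],u[0]))
for p in(piv,foot[:2]):
    v=l[:2]-p;print('to label',np.linalg.norm(v),np.arctan2(v[1],v[0]))
e=t('taperoll',(0,0),(0,0),(310,168),(319,238))
t('pencup',(0,0),(0,0),(221,103),(321,138))
print(atz('scene0',371,205,150),atz('side0',293,283,150))
```

```text
griptop [645.  -81.7 192.3] [0.7, 0.7]
button [638.1 -70.1 157.8] [0.8, 0.8]
tube rear top [ 480.2 -169.3  117. ] [0.2, 0.2]
label e1 [587.3 223.5 153.2] [1.5, 1.5]
label e2 [657.7 226.2 153.5] [0.1, 0.1]
label mid [622.7 224.6 152.8] [0.9, 0.9]
head top patch [673.3 -69.9 121.7] [0.7, 0.7]
foot [ 543.7 -135.5   16. ]
window scene z=100 [691.4 -60.6 100. ]
len griptop-rear (190) 186.72777149401108
pivot [ 546.4 -134.1] [ 543.5 -135.6] yaw 0.48878952316774804
to label 366.68332911668983 1.3612777035936214
to label 368.61961149035824 1.3549162592498323
taperoll [375.5  15.2  44. ] [4.0, 4.0]
pencup [ 406.9 -318.8  115.9] [4.9, 4.9]
[431.  236.3 150. ] [423.5 258.3 150. ]
```

Run:
```python
from h import *
np.set_printoptions(precision=1,suppress=True)
for s,d in [((208,3),(410,73)),((238,67),(345,151)),((218,97),(335,149)),((231,97),(325,124))]: print(tri(('scene0',*s),('side0',*d)))
for u,v in((190,80),(205,30),(225,100)):print(atz('scene0',u,v,0))
s=manip.sense();Rm=R.from_quat(s['tool_rot']);p=np.array(s['tcp_pos'])
for t in([646.5,-81,260],):
  print('tool delta',Rm.inv().apply(np.array(t)-p), 'yaw',np.arctan2(*Rm.as_matrix()[[1,0],0]))
```

```text
(array([ 136.6, -656.4,  178.6]), [1.2, 1.2])
(array([ 315.2, -321.6,  133.3]), [45.1, 45.1])
(array([ 353.7, -392.4,   39.7]), [8.6, 8.6])
(array([ 405.1, -274.2,  184.8]), [17.6, 17.6])
[ 325.8 -571.6    0. ]
[  86.2 -750.5    0. ]
[ 311.7 -407.     0. ]
tool delta [ 611.5 -424.7  -76.2] yaw 0.22774180798289714
```

View pics/wrist0.png

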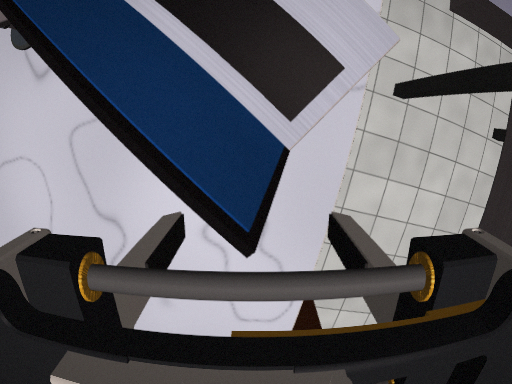

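The wrist view shows the laptop screen's top corner at about (250,245), right beside the fingers. I'll go straight up first, then across.

The rows are not in the units I measure in: shifts go in shares of 25 cm and turns go in shares of 360 degrees. I convert before sending: -36 mm is -0.144, 30 mm is 0.12.

```bash
python3 -m crank '[0,0,-0.144,0,0,0,0,0,-0.144,0,0,0,0,0,-0.144,0,0,0,0.04,-0.028,0,0,0,0,0.08,-0.056,0,0,0,0,0.12,-0.084,0,0,0,0,0.12,-0.084,0,0,0,0,0.12,-0.084,0,0,0,0]' 94 && python3 -m crank '[0.12,-0.084,0,0,0,0,0.12,-0.084,0,0,0,0,0.12,-0.084,0,0,0,0,0.12,-0.084,0,0,0,0,0.12,-0.084,0,0,0,0,0.12,-0.084,0,0,0,0,0.12,-0.084,0,0,0,0,0.12,-0.084,0,0,0,0]'
```

```text
t: 0.82
tcp_pos: [245.4, -522.8, 291.5]
tool_rot: [0.994, 0.113, 0.0, -0.0]
ft_force: [0.4, -1.2, -0.3]
finger_gap: 94.0
grasp_force: 0.0
t: 1.48
tcp_pos: [441.4, -304.7, 291.8]
tool_rot: [0.994, 0.114, -0.0, -0.0]
ft_force: [1.9, -0.5, -0.5]
finger_gap: 94.1
grasp_force: 0.0
```

In the tool's units: 30 mm is 0.12, 24 mm is 0.096, -0.05 rad is -0.008.

```bash
python3 -m crank '[0.12,-0.084,0,0,0,-0.008,0.12,-0.08,0,0,0,-0.008,0.12,-0.08,0,0,0,-0.008,0.12,-0.072,0,0,0,-0.008,0.096,-0.06,0,0,0,-0.008,0.064,-0.04,0,0,0,0,0,0,0,0,0,0]'
python3 - <<'E'
from h import *
shot('wrist','wrist1');s=manip.sense();Rm=R.from_quat(s['tool_rot']);print(s['tcp_pos'],np.arctan2(*Rm.as_matrix()[[1,0],0]))
E
```

```text
t: 2.07
tcp_pos: [559.0, -149.7, 291.4]
tool_rot: [0.971, 0.24, 0.001, -0.002]
ft_force: [-0.2, 0.0, -1.2]
finger_gap: 94.0
grasp_force: 0.0
[ 557.48112066 -153.02629548  291.42771797] 0.4821784886170805
```

View pics/wrist1.png

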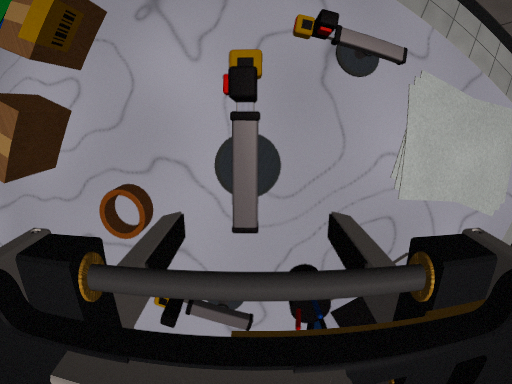

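The wrist view shows the tube running straight up the image, from (245,231) to (245,116), with the grip top around (243,83). The foot is centred at (248,165). The barred label is on the parcel's upright face at (63,30).

Run:
```python
from h import *
np.set_printoptions(precision=3,suppress=True)
w='wrist1'
a=atz(w,245,229.5,115);b=atz(w,245,115,115);f=atz(w,248,165,12)
print('tube',a,b,np.linalg.norm(a-b),'yaw',np.arctan2(*(b-a)[[1,0]]),'pivot',a+(b-a)*75/160,'foot',f)
print('griptop fits', atz(w,243,84,185), tri((w,243,84),('scene0',216.5,174),('side0',225.8,160)))
print('rear',tri((w,245,229.5),('scene0',239,139.5),('side0',290.3,167.5)))
print('label edge mid',tri((w,54,29),('scene0',318.75,253.5),('side0',207.5,257.9)))
print('label edge only sides z150',atz('scene0',318.75,253.5,150),atz('side0',207.5,257.9,150))
im=cv2.imread('pics/wrist1.png')[0:70,0:110];cv2.imwrite('pics/crop2.png',cv2.resize(im,None,fx=7,fy=7,interpolation=cv2.INTER_CUBIC))
```

```text
tube [ 483.293 -172.908  115.   ] [ 618.071 -103.026  115.   ] 151.8177314688 yaw 0.4783371539155066 pivot [ 546.47  -140.151  115.   ] foot [ 548.015 -140.656   12.   ]
griptop fits [645.808 -89.158 185.   ] (array([644.834, -87.068, 187.348]), [2.4, 3.2, 1.9])
rear (array([ 480.595, -172.126,  114.232]), [2.5, 2.3, 0.3])
label edge mid (array([619.604, 215.046, 135.774]), [6.4, 7.8, 7.6])
label edge only sides z150 [622.021 224.673 150.   ] [623.012 221.419 150.   ]
```

View pics/crop2.png

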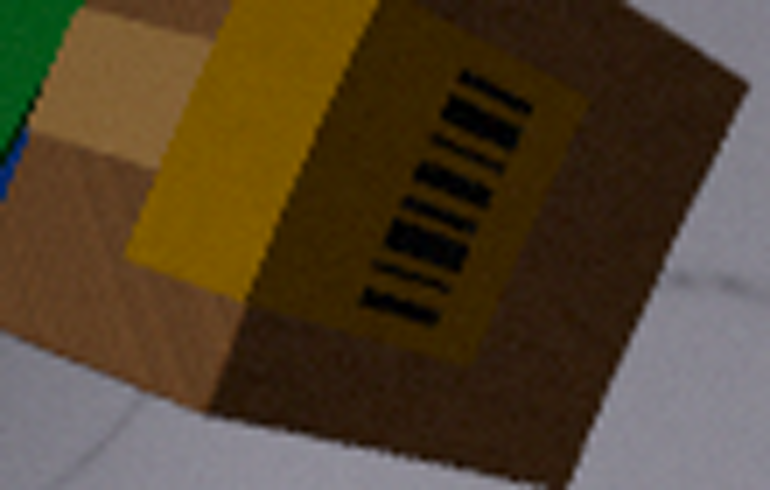

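The crop shows the label's top edge running from (35,43) to about (54,0), with its middle at (45,21). The bars' centre is at (63.6,28).

Run:
```python
from h import *
np.set_printoptions(precision=3,suppress=True)
w='wrist1'
l=atz(w,44.7,21,150);m=atz(w,63.6,28.1,100);print('edge',l,'bars',m,tri((w,44.7,21),('scene0',318.75,253.5),('side0',207.5,257.9)))
pv=np.array([547.,-140.5])
for q in(l,m):print(np.arctan2(*(q[:2]-pv)[::-1]))
pv=np.array([545.,-135.]);print('others',np.arctan2(*(np.array([622.5,223])-pv)[::-1]))
s=manip.sense();Rm=R.from_quat(s['tool_rot']);p=np.array(s['tcp_pos'])
print(p,Rm.inv().apply(np.array([646,-85,200])-p))
```

```text
edge [623.351 219.603 150.   ] bars [624.022 220.219 100.   ] (array([622.667, 222.462, 149.096]), [1.6, 2.3, 1.4])
1.3618658703068958
1.360433301082785
others 1.3576055612393227
[ 557.481 -153.026  291.428] [109.961 -19.116  91.462]
```

In the tool's units: 30 mm is 0.12, 20 mm is 0.08.

```bash
python3 -m crank '[0.08,-0.016,0,0,0,0,0.12,-0.024,0,0,0,0,0.12,-0.024,0,0,0,0,0.08,-0.012,0,0,0,0,0.04,0,0.04,0,0,0,0,0,0.08,0,0,0,0,0,0.08,0,0,0,0,0,0,0,0,0]'
python3 - <<'E'
from h import *
shot('wrist','wrist2');s=manip.sense();Rm=R.from_quat(s['tool_rot']);p=np.array(s['tcp_pos']);print(p,Rm.inv().apply(np.array([647,-85,136])-p),np.arctan2(*Rm.as_matrix()[[1,0],0]))
E
```

```text
t: 2.78
tcp_pos: [641.7, -90.6, 237.0]
tool_rot: [0.972, 0.235, -0.005, -0.001]
ft_force: [-0.6, -0.1, -0.5]
finger_gap: 93.8
grasp_force: 0.0
[643.0155918  -90.46514986 239.29349058] [  6.66985222  -2.83833561 103.26057084] 0.47528028837672776
```

View pics/wrist2.png

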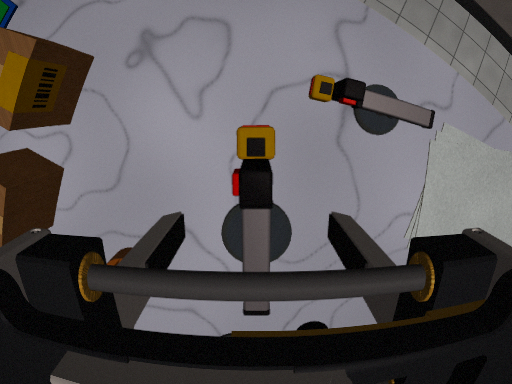

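The grip sits between the fingers at about (257,185), with its rear top edge at row 207. The button at (237,182) is on the left, which is the handle's +y side.

Run:
```python
from h import *
np.set_printoptions(precision=1,suppress=True)
w='wrist2'
r=atz(w,257,207,185);c=atz(w,256,126,118);print('grip top rear',r,'head front top',c, 'button',tri((w,237,182),('scene0',*(190+131/4,125+235/4)),('side0',200+113/4,145+110/4)))
u=np.array([np.cos(.478),np.sin(.478)]);print('origin est',r[:2]+17*u,c[:2]-53*u)
print('tri grip top',tri((w,257,207),('wrist1',243,101)))
i=cv2.imread('pics/wrist1.png').astype(int)
print(i[60:125:2,240].sum(1)); i=cv2.imread('pics/wrist2.png').astype(int);print(i[150:222:2,262].sum(1))
```

```text
grip top rear [634.2 -95.8 185. ] head front top [695.  -63.3 118. ] button (array([638.7, -70.9, 156.9]), [1.3, 1.1, 1.1])
origin est [649.3 -87.9] [648.  -87.7]
tri grip top (array([630.8, -97. , 173.7]), [0.5, 0.5])
[ 54  65  60  11  37  55  55  52  53  62  54  67  61  35  44  51  55  43
  23   2   0 298 419 415 424 404  36  60  56  42 192 295 284]
[ 54  59  54 116 135  23  13   4   8  15  11  47  69  62  56  61  49  45
  40  64  41  48  40  38  44  28  39  28  31  94 278 270 255 268 261 265]
```

In the tool's units: 25 mm is 0.1, 20 mm is 0.08.

```bash
python3 -m crank '[0.012,0,0.06,0,0,0,0.012,-0.004,0.1,0,0,0,0,0,0.1,0,0,0,0,0,0.08,0,0,0,0,0,0.048,0,0,0,0,0,0.024,0,0,0,0,0,0,0,0,0,0,0,0,0,0,0]' && python3 -m crank '[0,0,0,0,0,0,0,0,0,0,0,0,0,0,0,0,0,0,0,0,0,0,0,0,0,0,0,0,0,0,0,0,0,0,0,0,0,0,0,0,0,0,0,0,0,0,0,0]' 30 3
```

```text
t: 3.5
tcp_pos: [651.5, -85.0, 140.2]
tool_rot: [0.972, 0.236, 0.001, 0.0]
ft_force: [0.4, 0.4, 0.3]
finger_gap: 93.6
grasp_force: 0.0
t: 4.17
tcp_pos: [650.7, -84.4, 139.0]
tool_rot: [0.972, 0.237, -0.0, -0.0]
ft_force: [-0.7, -1.1, 0.0]
finger_gap: 44.1
grasp_force: 0.0
```

In the tool's units: -2 mm is -0.008.

```bash
python3 -m crank '[-0.008,0,0.008,0,0,0,0,0,0,0,0,0,0,0,0,0,0,0,0,0,0,0,0,0,0,0,0,0,0,0,0,0,0,0,0,0]' 30 3
```

```text
t: 4.67
tcp_pos: [649.3, -85.0, 137.1]
tool_rot: [0.972, 0.237, 0.0, -0.0]
ft_force: [2.2, 1.6, 0.7]
finger_gap: 36.3
grasp_force: 3.0
```

In the tool's units: -6.35 mm is -0.0254, -0.17 mm is -0.0007, -0.055 rad is -0.0088.

```bash
python3 -m crank '[0,-0.0128,0,0,0,-0.0044,-0.0007,-0.0254,0,0,0,-0.0088,-0.0007,-0.0254,0,0,0,-0.0088,-0.0007,-0.0254,0,0,0,-0.0088,-0.0007,-0.0254,0,0,0,-0.0088,-0.0007,-0.0254,0,0,0,-0.0088,-0.0007,-0.0254,0,0,0,-0.0088,0,0,0,0,0,0]' && python3 -c "
from h import *
s=manip.sense();Rm=R.from_quat(s['tool_rot']);print(s['tcp_pos'],s['ft_force'],s['finger_gap'],np.arctan2(*Rm.as_matrix()[[1,0],0]))"
```

```text
t: 5.33
tcp_pos: [623.0, -51.9, 137.0]
tool_rot: [0.913, 0.407, -0.0, -0.0]
ft_force: [0.9, 1.1, 0.6]
finger_gap: 36.9
grasp_force: 3.0
[622.98260007 -51.91957432 137.0385383 ] [0.86579923 1.0868141  0.56698911] 36.947819702455305 0.8393168613247884
```

In the tool's units: -6.35 mm is -0.0254, -3.2 mm is -0.0128, -0.055 rad is -0.0088.

```bash
python3 -m crank '[0,-0.0128,0,0,0,-0.0044,-0.0007,-0.0254,0,0,0,-0.0088,-0.0007,-0.0254,0,0,0,-0.0088,-0.0007,-0.0254,0,0,0,-0.0088,-0.0007,-0.0254,0,0,0,-0.0088,-0.0007,-0.0254,0,0,0,-0.0088,-0.0007,-0.0254,0,0,0,-0.0088,-0.0007,-0.0254,0,0,0,-0.0088]' && python3 -m crank '[-0.0007,-0.0254,0,0,0,-0.0088,-0.0004,-0.0184,0,0,0,-0.0064,0,-0.0092,0,0,0,-0.0032,0,0,0,0,0,0,0,0,0,0,0,0]' && python3 -c "
from h import *
shot('wrist','wrist3');shot('scene','scene3');shot('side','side3')
s=manip.sense();Rm=R.from_quat(s['tool_rot']);print(s['tcp_pos'],s['ft_force'],s['finger_gap'],np.arctan2(*Rm.as_matrix()[[1,0],0]))
a=cv2.imread('pics/wrist3.png');f=lambda n,x,y:cv2.resize(cv2.imread('pics/%s.png'%n)[y:y+96,x:x+144],None,fx=2,fy=2,interpolation=cv2.INTER_CUBIC)
cv2.imwrite('pics/m3.png',np.hstack([a,np.vstack([f('scene3',200,140),f('side3',190,170)])]))"
```

```text
t: 6.0
tcp_pos: [583.1, -28.9, 137.0]
tool_rot: [0.811, 0.585, 0.0, 0.0]
ft_force: [1.5, 0.1, 0.2]
finger_gap: 37.0
grasp_force: 3.0
t: 6.42
tcp_pos: [570.0, -25.4, 136.9]
tool_rot: [0.777, 0.63, -0.0, -0.0]
ft_force: [-1.4, 1.8, 1.9]
finger_gap: 36.7
grasp_force: 3.0
[570.08465021 -25.38335559 136.89956136] [-0.38107784  1.72924477  2.66767774] 36.33755640671035 1.3621179365338647
```

View pics/m3.png

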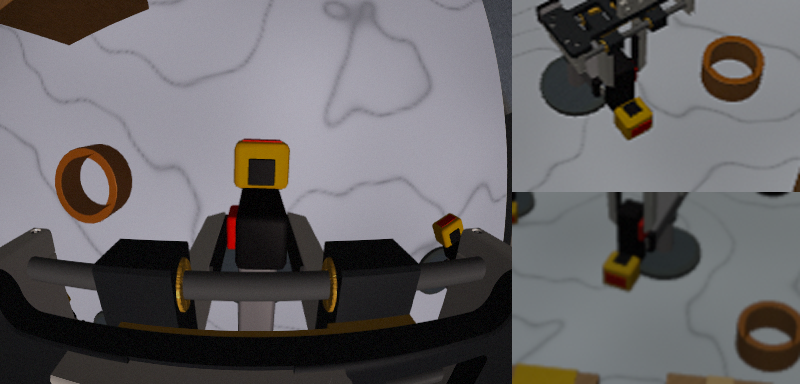

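The telescope points up the wrist image, with the head at (262,164) and the grip at (263,230). The parcel is just above the frame. I'll check the heading numerically while dwelling for over a second.

```bash
python3 - <<'E'
from h import *
np.set_printoptions(precision=3,suppress=True)
h=atz('wrist3',262,187,118);hf=atz('wrist3',262,146,118);hs=atz('wrist3',262,164,118);print(h,hf)
for p in((547,-140),(545.5,-136)):print([float(np.arctan2(*(q[:2]-np.array(p))[::-1])) for q in(h,hs,hf)],np.linalg.norm(hf[:2]-p))
E
python3 -m crank '[0,0,0,0,0,0,0,0,0,0,0,0,0,0,0,0,0,0,0,0,0,0,0,0,0,0,0,0,0,0,0,0,0,0,0,0,0,0,0,0,0,0,0,0,0,0,0,0]'; python3 -m crank '[0,0,0,0,0,0,0,0,0,0,0,0,0,0,0,0,0,0,0,0,0,0,0,0,0,0,0,0,0,0,0,0,0,0,0,0,0,0,0,0,0,0,0,0,0,0,0,0]'
```

```text
[578.823 -10.277 118.   ] [585.152  20.133 118.   ]
[1.3302326332154717, 1.334393584305304, 1.3369038890295157] 164.6156670231023
[1.3117038045593394, 1.3181694863984934, 1.3220903745752346] 161.08990355365165
t: 7.23
tcp_pos: [570.2, -25.4, 136.9]
tool_rot: [0.777, 0.63, -0.0, -0.0]
ft_force: [-1.4, 0.8, 0.9]
finger_gap: 36.1
grasp_force: 3.0
t: 7.9
tcp_pos: [570.2, -25.4, 136.9]
tool_rot: [0.777, 0.63, -0.0, -0.0]
ft_force: [-1.7, -0.0, 1.1]
finger_gap: 36.2
grasp_force: 3.0
```

The fingers are centred on grip plus button, so the block sits about 3 mm to the right and the heading is about 1.33. I want 1.36, so I'll shift about 3 mm left and dwell again.

In the tool's units: -1.5 mm is -0.006.

```bash
python3 -m crank '[0,-0.006,0,0,0,0,0,-0.006,0,0,0,0,0,0,0,0,0,0,0,0,0,0,0,0,0,0,0,0,0,0,0,0,0,0,0,0,0,0,0,0,0,0,0,0,0,0,0,0]'; python3 -m crank '[0,0,0,0,0,0,0,0,0,0,0,0,0,0,0,0,0,0,0,0,0,0,0,0,0,0,0,0,0,0,0,0,0,0,0,0,0,0,0,0,0,0,0,0,0,0,0,0]';python3 -m crank '[0,0,0,0,0,0,0,0,0,0,0,0]'
python3 - <<'E'
from h import *
shot('wrist','wrist4');i=cv2.imread('pics/wrist4.png').astype(int)
y=(i[150:190,:,2]>120)&(i[150:190,:,0]<90);c=np.where(y.sum(0)>15)[0];c=c[(c>200)&(c<320)];u=(c.min()+c.max()+1)/2;print(c.min(),c.max())
hs=atz('wrist4',u,164,118);print([float(np.arctan2(*(hs[:2]-np.array(p))[::-1])) for p in((547,-140),(546,-138))])
E
```

```text
t: 8.57
tcp_pos: [567.6, -24.6, 137.0]
tool_rot: [0.777, 0.63, 0.0, 0.0]
ft_force: [1.3, -0.1, -2.7]
finger_gap: 37.2
grasp_force: 3.0
t: 9.23
tcp_pos: [567.5, -24.6, 137.0]
tool_rot: [0.777, 0.63, 0.0, 0.0]
ft_force: [1.9, 0.9, -0.9]
finger_gap: 37.0
grasp_force: 3.0
t: 9.4
tcp_pos: [567.4, -24.6, 137.0]
tool_rot: [0.777, 0.63, 0.0, -0.0]
ft_force: [0.6, 1.5, -0.2]
finger_gap: 36.7
grasp_force: 3.0
235 287
[1.3544674729023414, 1.3450712327383525]
```

In the tool's units: 0.5 mm is 0.002, 0.3 mm is 0.0012.

```bash
python3 -m crank '[0,0,0,0,0,0,0,0,0,0,0,0,0,0,0,0,0,0,0,0,0,0,0,0]'; python3 -m crank '[0,0.002,0,0,0,0,0,0.002,0,0,0,0,0,0.002,0,0,0,0,0,0.002,0,0,0,0,0,0.002,0,0,0,0,0,0.0012,0,0,0,0,0,0,0,0,0,0,0,0,0,0,0,0]' 20 35
```

```text
t: 9.78
tcp_pos: [567.5, -24.5, 137.0]
tool_rot: [0.777, 0.63, 0.0, 0.0]
ft_force: [1.4, -0.1, -0.3]
finger_gap: 36.9
grasp_force: 3.0
t: 10.45
tcp_pos: [569.6, -25.0, 137.0]
tool_rot: [0.777, 0.63, -0.0, -0.0]
ft_force: [-0.7, 2.4, 2.7]
finger_gap: 29.8
grasp_force: 35.0
```

In the tool's units: 6 mm is 0.024, 5 mm is 0.02.

```bash
python3 -m crank '[0.008,0,0,0,0,0,0.02,0,0,0,0,0,0.024,0,0,0,0,0,0.024,0,0,0,0,0,0.024,0,0,0,0,0,0.02,0,0,0,0,0,0,0,0,0,0,0,0,0,0,0,0,0]'
```

```text
t: 11.12
tcp_pos: [576.2, 4.9, 136.8]
tool_rot: [0.776, 0.63, -0.0, -0.0]
ft_force: [-1.9, -3.5, 2.6]
finger_gap: 29.8
grasp_force: 35.0
```

Sliding freely, with about 3.5 N of spring force. I'll continue.

In the tool's units: 8 mm is 0.032, 6 mm is 0.024.

```bash
python3 -m crank '[0.024,0,0,0,0,0,0.032,0,0,0,0,0,0.032,0,0,0,0,0,0.032,0,0,0,0,0,0.032,0,0,0,0,0,0.032,0,0,0,0,0,0.032,0,0,0,0,0,0.024,0,0,0,0,0]'; python3 -m crank '[0.024,0,0,0,0,0,0.016,0,0,0,0,0,0,0,0,0,0,0,0,0,0,0,0,0]'; python3 -c "
from h import *
s=manip.sense();Rm=R.from_quat(s['tool_rot']).as_matrix();p=s['tcp_pos'];print(p,s['ft_force'],np.arctan2(Rm[1,0],Rm[0,0]),np.hypot(p[0]-569.6,p[1]+25))"
```

```text
t: 11.78
tcp_pos: [588.3, 61.0, 136.5]
tool_rot: [0.777, 0.63, -0.001, 0.001]
ft_force: [-1.1, -6.7, 0.7]
finger_gap: 29.5
grasp_force: 35.0
t: 12.12
tcp_pos: [590.4, 70.9, 136.6]
tool_rot: [0.777, 0.63, -0.001, 0.001]
ft_force: [-1.9, -5.5, 1.9]
finger_gap: 30.2
grasp_force: 35.0
[590.39386081  70.92325853 136.5589889 ] [-1.91590498 -5.52768907  1.92655106] 1.3620636237973218 98.151190383585
```

In the tool's units: 3 mm is 0.012, 2 mm is 0.008.

```bash
python3 -m crank '[0.012,0,0,0,0,0,0.012,0,0,0,0,0,0.012,0,0,0,0,0,0.008,0,0,0,0,0,0,0,0,0,0,0,0,0,0,0,0,0]'; python3 -m crank '[0.004,0,0,0,0,0,0,0,0,0,0,0,0,0,0,0,0,0]'; python3 -m crank '[0.004,0,0,0,0,0,0,0,0,0,0,0,0,0,0,0,0,0]'
```

```text
t: 12.62
tcp_pos: [592.6, 81.1, 136.5]
tool_rot: [0.777, 0.629, -0.001, 0.001]
ft_force: [-1.7, -5.8, 1.3]
finger_gap: 29.7
grasp_force: 35.0
t: 12.87
tcp_pos: [592.7, 81.6, 136.5]
tool_rot: [0.777, 0.629, -0.002, 0.001]
ft_force: [-1.9, -6.7, 1.8]
finger_gap: 29.7
grasp_force: 35.0
t: 13.12
tcp_pos: [592.9, 82.5, 136.5]
tool_rot: [0.777, 0.629, -0.002, 0.001]
ft_force: [-1.4, -7.6, 1.0]
finger_gap: 29.8
grasp_force: 35.0
```

In the tool's units: 1.5 mm is 0.006.

```bash
for i in 1; do python3 -m crank '[0.006,0,0,0,0,0,0,0,0,0,0,0,0,0,0,0,0,0]'; python3 -m crank '[0.006,0,0,0,0,0,0,0,0,0,0,0,0,0,0,0,0,0]'; done
```

```text
t: 13.37
tcp_pos: [593.0, 82.9, 136.3]
tool_rot: [0.777, 0.629, -0.002, 0.001]
ft_force: [-2.9, -8.4, 2.1]
finger_gap: 30.0
grasp_force: 35.0
t: 13.62
tcp_pos: [593.0, 82.9, 136.2]
tool_rot: [0.778, 0.629, -0.003, 0.002]
ft_force: [-2.9, -10.4, 2.4]
finger_gap: 29.4
grasp_force: 35.0
```

In the tool's units: 1.5 mm is 0.006.

```bash
python3 -m crank '[0.006,0,0,0,0,0,0,0,0,0,0,0,0,0,0,0,0,0,0,0,0,0,0,0]'
python3 - <<'E'
from h import *
shot('wrist','wrist5');shot('scene','scene5');shot('side','side5');i=cv2.imread('pics/wrist5.png').astype(int)
y=(i[150:185,:,2]>120)&(i[150:185,:,0]<90);c=np.where(y.sum(0)>12)[0];c=c[(c>200)&(c<320)];u=(c.min()+c.max()+1)/2;print(c.min(),c.max())
hs=atz('wrist5',u,164,118);print(hs,[float(np.arctan2(*(hs[:2]-np.array(p))[::-1])) for p in((547,-140),(546,-138))])
f=lambda n,x,y:cv2.resize(cv2.imread('pics/%s.png'%n)[y:y+96,x:x+144],None,fx=2,fy=2,interpolation=cv2.INTER_CUBIC)
cv2.imwrite('pics/m5.png',np.hstack([i.astype(np.uint8),np.vstack([f('scene5',230,170),f('side5',170,180)])]))
E
```

```text
t: 13.95
tcp_pos: [593.0, 83.0, 136.1]
tool_rot: [0.778, 0.629, -0.004, 0.002]
ft_force: [-2.7, -12.7, 2.2]
finger_gap: 29.8
grasp_force: 35.0
230 283
[601.77864522 116.07628315 118.        ] [1.36005713421682, 1.3546895665394736]
```

View pics/m5.png

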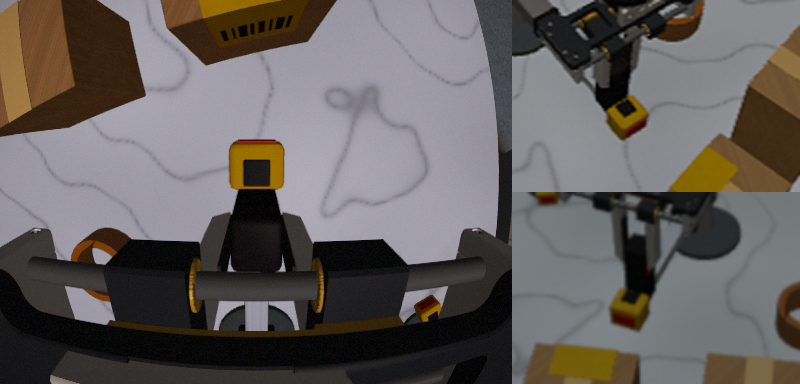

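The head, at column 257, lines up with the label bars centred at (258,27). The inner tube is out and the position holds still under a 13 N pull against the end stop, so I'm handing in.

```bash
python3 -m crank '[0,0,0,0,0,0,0,0,0,0,0,0,0,0,0,0,0,0,0,0,0,0,0,0]'; python3 -c "
from bench import manip
print(manip.close_job())"
```

```text
t: 14.43
tcp_pos: [593.0, 83.0, 136.1]
tool_rot: [0.778, 0.629, -0.004, 0.002]
ft_force: [-3.1, -12.6, 2.2]
finger_gap: 29.8
grasp_force: 35.0
the job is handed in; nothing more can be done
None
```

I handed the job in at 14.4 s: the largest scanner was swung onto the label with its telescope shut and held there over a second, then, with the button squeezed, pulled about 110 mm out to the second stop and held there, still on the label; the hand-in call gave no verdict.

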